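# Heft two look-alike lamp supply units and hold the transformer on the test adapter

## Task

Two lamp supply units in identical blue cases stand on the flat grey tin: one is a wound transformer and clearly the heavier, the other is a light electronic one that the test adapter would ruin, so it must never touch the adapter. Lift each unit well clear of the tin in turn to feel which is heavier, setting the light one back upright on the tin without dropping it; then lower the heavier one upright into the well of the test adapter and push the sprung contact plate all the way down. Finish while still gripping it and holding it pressed down there, and leave the other things on the bench where they are.

Things in the scene. Friction and masses are not known exactly. Their poses are not given: they have to be found in the camera images.
- unit_a_mid (a point): One of the two supply units: closed blue case, blank paper label on top, contact pads underneath; 44 mm along its x, 54 along its y, 56 tall, upright on the tin. This point is its centre, 28 mm above its underside; z up. Looks exactly like the other; half a turn about z makes no difference. Weight unknown: 0.15 to 0.65 kg, the heavier at least 0.15 kg above the other.
- unit_b_mid (a point): The other of the two supply units: closed blue case, blank paper label on top, contact pads underneath; 44 mm along its x, 54 along its y, 56 tall, upright on the tin. This point is its centre, 28 mm above its underside; z up. Looks exactly like the other; half a turn about z makes no difference. Weight unknown: 0.15 to 0.65 kg, the heavier at least 0.15 kg above the other.
- tin: Flat grey tin with a dark flat top, 137 mm along its x, 207 mm along its y, fixed to the bench. Origin at the centre of its underside; its flat top is 21 mm above the bench. The two units stand side by side along its y, 90 to 120 mm between centres.
- adapter: Test adapter, fixed to the bench: grey housing, 118 mm along its x, 128 along its y, 56 mm high, with a silver guide plate on top that has a rectangular well in it; behind it (+x) a hump 34 mm deep and 48 mm high. Origin at the centre of the underside of the housing, straight below the well; x and y lie along its sides.
- adapter_well (a point): Centre of the adapter's well at its rim, 56 mm above the bench; axes as the adapter's. The well is 50 mm along x by 60 along y: 3 mm play on each side of a unit turned so that its x lies along the adapter's x (either way round); its mouth is chamfered 4 mm wider all round. The contact plate lies 10 mm below the rim at rest, 17 mm fully down.
- contact_plate (a joint): How far the sprung contact plate in the well is pushed down, in m: 0 at rest, 0.007 at its stop. Pushing it starts at about 9 N and takes about 15 N at the stop, the unit's weight included; no unit is heavy enough to push it down by itself.
- thread_lock: Bystander, to be left alone: small red bottle with white nozzle, 36 mm across, 92 mm high. Origin at the centre of its underside.
- screwdriver: Bystander, to be left alone: red-handled screwdriver, 202 mm long, lying along its y axis. Origin at the centre of its underside.
- marker: Bystander, to be left alone: white felt marker with black cap, 132 mm long, lying along its y axis. Origin at the centre of its underside.
- holder: Bystander, to be left alone: white lamp holder with bulb and short lead, about 150 mm along its y axis, 41 mm high. Origin at the centre of its underside.
There are look-alikes about, which are no part of the job. Leave any black or red look-alike of the part that bears unit_b_mid alone.

How it is judged:
On the way, in this order (a step that is already met when the one before it is completed fails the run):
1. the light unit has been lifted well clear of the tin by the gripper (underside 25 mm or more above its top) while the heavy one stands on the tin, pressing on it with its full weight (((z of unit_a_mid in the frame of tin above 0.074 m and contact force between unit_a and the fingers above 1 N and contact force between unit_b and tin above 3.5 N) or (z of unit_b_mid in the frame of tin above 0.074 m and contact force between unit_b and the fingers above 1 N and contact force between unit_a and tin above 3.5 N))), for 0.2 s.
2. after that the heavy unit is lifted likewise while the light one stands on the tin again (((z of unit_a_mid in the frame of tin above 0.074 m and contact force between unit_a and the fingers above 1 N and contact force between unit_b and tin between 0.8 and 3.5 N) or (z of unit_b_mid in the frame of tin above 0.074 m and contact force between unit_b and the fingers above 1 N and contact force between unit_a and tin between 0.8 and 3.5 N))), for 0.2 s.
At the end, for the whole second after the job is handed in: The heavier unit sits upright (within 0.1 rad) and square (within 0.15 rad) in the adapter's well, centred within 7 mm, gripped by the fingers and holding the contact plate down by more than 5 of its 7 mm; the lighter unit stands upright and at rest on the tin (((value of joint contact_plate above 0.005 m and contact force between unit_a and the fingers above 2 N and horizontal distance between unit_a_mid and adapter_well below 0.007 m and z of unit_a_mid in the frame of adapter_well below 0.0145 m and angle between each of unit_a_mid, unit_b_mid's own z axis and vertical below 0.1 rad and angle between the x axis of unit_a_mid and the x axis of adapter_well, either way round below 0.15 rad and contact force between unit_b and tin between 0.8 and 3.5 N and z of unit_b_mid in the frame of tin between 0.045 and 0.053 m and linear speed of unit_b below 0.03 m/s) or (value of joint contact_plate above 0.005 m and contact force between unit_b and the fingers above 2 N and horizontal distance between unit_b_mid and adapter_well below 0.007 m and z of unit_b_mid in the frame of adapter_well below 0.0145 m and angle between each of unit_b_mid, unit_a_mid's own z axis and vertical below 0.1 rad and angle between the x axis of unit_b_mid and the x axis of adapter_well, either way round below 0.15 rad and contact force between unit_a and tin between 0.8 and 3.5 N and z of unit_a_mid in the frame of tin between 0.045 and 0.053 m and linear speed of unit_a below 0.03 m/s))); the arm keeps its last pose, push and grip.
It fails at once if the light unit touches the adapter (told by the heavy one still standing on the tin) ((contact force between unit_a and adapter above 0.3 N and contact force between unit_b and tin above 3.5 N) or (contact force between unit_b and adapter above 0.3 N and contact force between unit_a and tin above 3.5 N)).
It fails at once if a unit is dropped (falls freely from 13 mm or more) ((contact force between unit_a and the fingers below 0.02 N and linear speed of unit_a above 0.5 m/s) or (contact force between unit_b and the fingers below 0.02 N and linear speed of unit_b above 0.5 m/s)).
It fails at once if something else on the bench is moved by more than 30 mm (distance of any of thread_lock, screwdriver, marker, holder from where it was at the start of the episode above 0.03 m).
It also fails if it takes over 67 s, if anything falls off the work surface, if the arm or the gripper's body presses on something with over 40 N, if the wrist force passes 120 N, or if a joint passes its speed limit or range.

## Robot

A 7-joint arm with a two-finger parallel gripper is mounted at the origin on the work surface; the furniture and walls round the work are solid. World frame = base frame: x ahead of the robot, y to its left, z up, the work surface at z = 0. Lengths are in m, angles in rad, forces in N, time in s.
With the tool pointing down it reaches from about 0.425 to 0.95 m from the base axis. Payload 4.7 kg.
Tool frame: the origin (TCP) lies between the finger pads; the fingertips stand 25 mm ahead of it and the grasp point (between the pads) lies 6 mm ahead of it; z points along the fingers, y is the line along which they close (so a half turn about z gives the same grasp; the last joint's range is limited). The gripper opens to 85 mm and grips with 20 to 120 N. Pads are 22 mm wide; open, the fingers measure 114 mm over their backs; the gripper's body (76 mm by 85 mm) begins 54 mm behind the grasp point. The pads swing forward as they close: fully open they stand 13 mm farther back than shut.
Start: joints at [-1.157, 0.469, -0.049, 1.532, 0.024, 1.141, -0.082], TCP at [0.289, 0.61, 0.256] pointing down, gripper open.
Joint ranges: [-2.59, 2.59], [-0.33, 1.99], [-1.39, 1.29], [0.1, 2.45], [-1.04, 4.18], [0.21, 1.99], [-2.66, 2.66]. Speed limits (rad/s): [2.57, 2.57, 3.14, 3.14, 3.14, 3.14, 3.14].

## Interface

Orientations are given as a 3x3 rotation matrix whose columns are the frame's x, y, z axes.
In Python, from rig import * gives the robot as it stands. Calls block until the motion is done:
- movep(position, orientation): joint-space move of the TCP to a pose.
- move_l(position, attitude=None, feed=0.15, until_force=None): straight line of the TCP; attitude=None keeps the orientation; feed is the mean speed in m/s. With until_force (N) it stops when the force on the tool has changed by that much, and returns True; else False.
- move_joints(angles): joint-space move.
- command_gripper(opening, newtons=None): finger opening in m; newtons is the grip in N (None keeps the last); returns when the fingers have stopped.
- sleep(seconds).
- inverse_kinematics(position, orientation): joint angles nearest the present ones, or None.
- sense(): the state.
- camera(name): name is "scene" or "top"; returns (picture, depth): 384x512x3 uint8, red, green, blue; 384x512 float32, m along the optical axis (not along the pixel's ray), 0 where there is no reading.
- camera_params(name): a dict with "K" (3x3 intrinsics, pixels), "position" and "rotation" of the camera in the world. Camera axes: x right, y down, z forward; pixel columns grow to the right and rows downward; lengths in m; the calibration is good to about 2 mm. A picture is of the moment at which its call begins. camera_params takes no time and is no camera call.
A pose or a line that the arm cannot do raises Unreachable and nothing moves.
- finish_job(): hands the job in; it is judged then, once.
The state is a dict: "time_s": time; "joint_pos": joint angles; "qd": joint speeds; "joint_efforts": joint torques, N m; "position": TCP position; "tcp_rot": TCP orientation; "wrist_force": force on the tool from outside, world axes, zero at the start; "ft_torque": the same for the moment, N m; "finger_gap": finger opening in m; "gripper_force": force on a finger pad.
Only numpy, scipy, OpenCV 4.12 (cv2) and the standard library are available. Lean on these libraries where they do the work, as an engineer would, in place of code of your own. Each camera call takes 0.05 s, during which the arm holds its last target. There are 200 camera calls.

## Working session

There is one attempt and no reset: what is moved stays moved. The work goes in short steps, each a Python script; the robot and the scene stay as the last script left them, time stands still between calls to the robot, and variables do not carry over. Pictures are saved under pics/ and viewed, at most 10 in all, crops included, and the job is handed in when it is done.

```bash
mkdir -p pics; python3 - <<'E'
from rig import *
import cv2,numpy as np
for n in("scene","top"):
    p,d=camera(n); cv2.imwrite(f"pics/{n}0.png",p[:,:,::-1]); np.savez(f"{n}0.npz",p=p,d=d)
    c=camera_params(n); print(n,c)
print(sense())
E
```

```text
scene {'K': array([[448.73933882,   0.        , 257.04470567],
       [  0.        , 448.73933882, 190.35947623],
       [  0.        ,   0.        ,   1.        ]]), 'position': array([-0.1677321 , -1.05761536,  1.02510171]), 'rotation': array([[ 0.8488255 , -0.32253181,  0.41888961],
       [-0.52865715, -0.51167544,  0.67728122],
       [-0.00410922, -0.79634256, -0.60483191]])}
top {'K': array([[398.08133493,   0.        , 250.2684264 ],
       [  0.        , 398.08133493, 197.85940252],
       [  0.        ,   0.        ,   1.        ]]), 'position': array([0.38965157, 0.00983089, 1.29625948]), 'rotation': array([[-0.02943646, -0.99469138,  0.09860299],
       [-0.99951316,  0.03031189,  0.00739173],
       [-0.01034134, -0.0983374 , -0.9950994 ]])}
{'time_s': 0.1, 'joint_pos': array([-1.15687787,  0.46936853, -0.04861222,  1.53353916,  0.02411048,
        1.1410233 , -0.08229004]), 'qd': array([-0.00092243, -0.00099592, -0.00061809, -0.00312299, -0.00137687,
       -0.00017056,  0.00043363]), 'joint_efforts': array([ 8.32959049e-04, -5.11515820e+01, -4.67998115e-02, -2.38390535e+01,
        1.08058029e-02,  4.41709446e-03,  3.00972943e-05]), 'position': array([0.28900638, 0.60947894, 0.25537612]), 'tcp_rot': array([[-9.03572448e-01,  4.28434768e-01, -6.93801831e-04],
       [ 4.28435325e-01,  9.03571017e-01, -1.60909791e-03],
       [-6.24942644e-05, -1.75118575e-03, -9.99998465e-01]]), 'wrist_force': array([-0.33876522,  0.30260126, -0.66968101]), 'ft_torque': array([ 0.04842733, -0.0031209 , -0.04388143]), 'gripper_force': 0.0, 'finger_gap': 0.08552339745301148}
```

View pics/scene0.png

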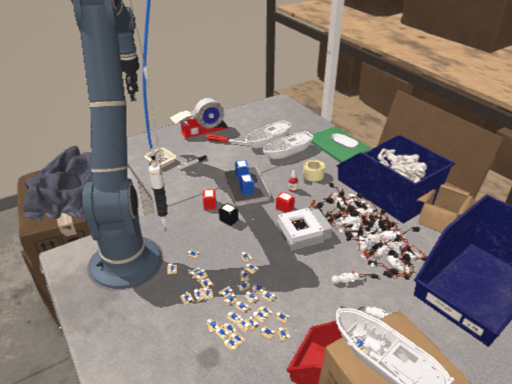

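View pics/top0.png

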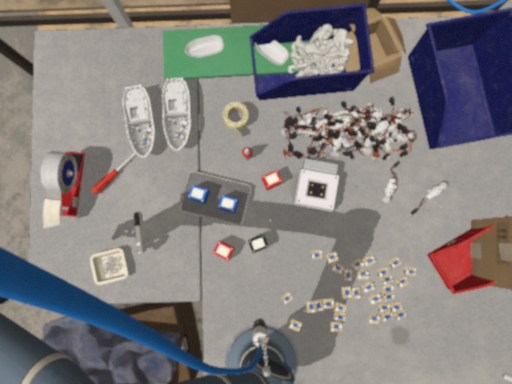

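The scene view shows the two blue units on the tin at about (243,178) and the adapter at (302,228). In the top view the units are at (198,193) and (229,203), the tin at (217,198), the adapter well at (317,188) with its hump at (323,165), and the thread lock at (247,153).

```bash
cat > h.py <<'E'
import cv2,numpy as np
def ray(c,uv,z):
    d=np.linalg.inv(c["K"])@np.array([uv[0],uv[1],1.0]); d=c["rotation"]@d
    p=c["position"]; return (p+d*(z-p[2])/d[2])[:2]
def cloud(c,d):
    v,u=np.indices(d.shape); P=np.stack([(u-c["K"][0,2])*d/c["K"][0,0],(v-c["K"][1,2])*d/c["K"][1,1],d],-1)
    return P@c["rotation"].T+c["position"]
def rect(mask,W,c,z,box):
    """largest contour in box of image mask -> minAreaRect in world xy on plane z"""
    x0,y0,x1,y1=box; m=np.zeros(mask.shape,np.uint8); m[y0:y1,x0:x1]=mask[y0:y1,x0:x1]*255
    k=max(cv2.findContours(m,cv2.RETR_EXTERNAL,cv2.CHAIN_APPROX_NONE)[0],key=cv2.contourArea)
    pts=np.array([ray(c,q,z) for q in k[:,0].astype(float)])
    return cv2.minAreaRect((pts*1000).astype(np.float32))
E
python3 - <<'E'
from rig import *
from h import *
f=np.load("top0.npz");p,d=f["p"],f["d"];c=camera_params("top")
W=cloud(c,d);z=W[...,2]
hsv=cv2.cvtColor(p,cv2.COLOR_RGB2HSV)
for n,b in(("L",(180,175,213,207)),("R",(213,188,246,220))):
    m=(z>.06)&(z<.1); print(n,"depth",rect(m,W,c,.077,b))
    bl=(hsv[...,0]>95)&(hsv[...,0]<130)&(hsv[...,1]>90)
    w=(hsv[...,1]<80)&(hsv[...,2]>140)
    print("  label",rect(w,W,c,.077,b),"blue",rect(bl,W,c,.077,b), np.median(z[b[1]:b[3],b[0]:b[2]][w[b[1]:b[3],b[0]:b[2]]]))
b=(285,150,350,225)
print("adapter",rect((z>.03),W,c,.056,b),"z",np.median(z[175:200,300:306]))
print("plate+",rect((z>.051),W,c,.056,b))
print("tin",rect((z>.012),W,c,.021,(175,165,262,230)))
x=cv2.resize(p[140:235,170:355],None,fx=4.3,fy=4.3,interpolation=cv2.INTER_CUBIC)
cv2.imwrite("pics/crop.png",x[:,:,::-1])
E
```

```text
L depth ((530.5458374023438, 179.80751037597656), (55.12691879272461, 43.029808044433594), 69.85427856445312)
  label ((529.5162353515625, 180.35760498046875), (43.977806091308594, 32.423484802246094), 63.88181686401367) blue ((528.8958740234375, 179.5915069580078), (59.87826919555664, 45.9236946105957), 69.85989379882812) 0.02161965894705231
R depth ((497.13226318359375, 89.00724792480469), (53.619930267333984, 43.90556335449219), 71.10370635986328)
  label ((496.62384033203125, 90.44390106201172), (38.14900207519531, 31.178300857543945), 69.84493255615234) blue ((496.1277770996094, 89.08296203613281), (56.57776641845703, 46.7707633972168), 70.09307098388672) 0.07829808735467336
adapter ((553.9071655273438, -191.8363494873047), (125.27433776855469, 160.73980712890625), 77.64656066894531) z 0.057437497422583084
plate+ ((546.1016235351562, -193.33358764648438), (118.8883056640625, 130.5738983154297), 77.88752746582031)
tin ((521.107666015625, 130.85726928710938), (208.34426879882812, 137.6466064453125), 74.30004119873047)
```

View pics/crop.png

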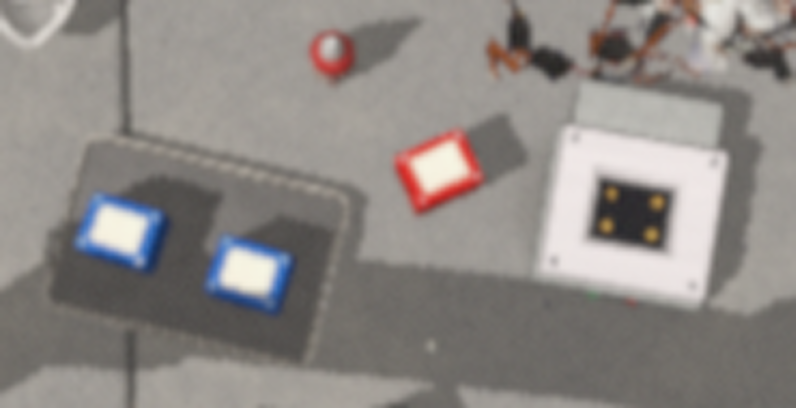

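The crop shows both blue units on the tin, the red look-alike between the tin and the adapter, and the dark well at crop (632,214), which is full-image (317,190). I'll measure the well in both views.

```bash
python3 - <<'E'
from rig import *
from h import *
for n,b,box in(("top",(285,150,350,225),(303,175,332,205)),("scene",(270,200,335,255),(284,210,318,240))):
    f=np.load(n+"0.npz");p,d=f["p"],f["d"];c=camera_params(n);W=cloud(c,d);z=W[...,2]
    g=cv2.cvtColor(p,cv2.COLOR_RGB2GRAY).astype(int)
    dark=(g<110)
    dark=cv2.morphologyEx(dark.astype(np.uint8),cv2.MORPH_CLOSE,np.ones((5,5)))>0
    print(n,"well@.056",rect(dark,W,c,.056,box),"\n  @.046",rect(dark,W,c,.046,box))
    for zt in(.051,.053): print("  plate z>",zt,rect((z>zt)&(z<.075),W,c,.056,b))
    print("  white",rect((g>(185 if n=="top" else 170)),W,c,.056,b))
    u=(z>.06)&(z<.1); bb=(235,158,258,200) if n=="scene" else (180,170,246,222)
    print("  heights",np.median(z[box[1]:box[3],box[0]:box[2]]))
    k=(z>.07)&(z<.09); Wk=W[k]; q=Wk[(Wk[:,1]>.04)&(Wk[:,1]<.23)&(Wk[:,0]>.43)&(Wk[:,0]<.6)]
    for s in(q[q[:,1]>.135],q[q[:,1]<=.135]): print("  unit top pts",len(s),cv2.minAreaRect((s[:,:2]*1000).astype(np.float32)))
    q=W[(z>.051)&(z<.075)];q=q[(abs(q[:,0]-.545)<.09)&(abs(q[:,1]+.193)<.09)]; print("  plate pts",cv2.minAreaRect((q[:,:2]*1000).astype(np.float32)))
for u in((.530,.180),(.4968,.0893),(.542,-.192)):
  for a in(-20,160):
    for zz in(.069,.14):
      t=np.radians(a);y=np.array([np.cos(t),np.sin(t),0]);Z=np.array([0,0,-1.]);R=np.c_[np.cross(y,Z),y,Z]
      q=inverse_kinematics([*u,zz],R);print(u,a,zz,None if q is None else np.round(q,2))
E
```

```text
top well@.056 ((532.8063354492188, -188.6175537109375), (52.850181579589844, 42.41691207885742), 77.79415130615234) 
  @.046 ((533.9605712890625, -190.21763610839844), (53.276309967041016, 42.758888244628906), 77.79419708251953)
  plate z> 0.051 ((546.1209106445312, -193.104248046875), (118.2677230834961, 130.71873474121094), 77.75713348388672)
  plate z> 0.053 ((535.8333129882812, -190.87191772460938), (118.2677230834961, 109.50631713867188), 77.75713348388672)
  white ((534.3334350585938, -189.4442901611328), (120.42198181152344, 111.32767486572266), 77.75713348388672)
  heights 0.05503695907344586
  unit top pts 238 ((531.2578735351562, 180.70953369140625), (53.1778564453125, 43.369693756103516), 70.07994079589844)
  unit top pts 237 ((497.8471984863281, 89.14566802978516), (53.96668243408203, 43.42672348022461), 71.45829010009766)
  plate pts ((553.4922485351562, -194.86370849609375), (118.3003921508789, 145.70831298828125), 77.89201354980469)
scene well@.056 ((525.5778198242188, -199.21746826171875), (43.680076599121094, 39.92132568359375), 77.72745513916016) 
  @.046 ((532.7319
[... 940 characters left out ...]
 -0.53]
(0.53, 0.18) 160 0.069 [-0.21  0.53 -0.25  1.96  0.2   0.68  2.21]
(0.53, 0.18) 160 0.14 [-0.23  0.42 -0.22  1.92  0.13  0.81  2.27]
(0.4968, 0.0893) -20 0.069 [-0.56  0.47  0.38  2.11 -0.3   0.61 -0.32]
(0.4968, 0.0893) -20 0.14 [-0.62  0.36  0.44  2.07 -0.22  0.76 -0.39]
(0.4968, 0.0893) 160 0.069 [-0.11  0.46 -0.19  2.09  0.15  0.61  2.39]
(0.4968, 0.0893) 160 0.14 [-0.15  0.34 -0.13  2.04  0.07  0.76  2.47]
(0.542, -0.192) -20 0.069 [-0.22  0.63  0.67  1.96 -0.56  0.75  0.43]
(0.542, -0.192) -20 0.14 [-0.34  0.56  0.83  1.92 -0.53  0.89  0.41]
(0.542, -0.192) 160 0.069 [-0.47  0.84  1.1   1.97 -0.95  0.96 -2.37]
(0.542, -0.192) 160 0.14 [-0.49  0.7   1.11  1.93 -0.75  1.   -2.52]
```

```bash
cat >> h.py <<'E'
from rig import *
def R(a):
    t=np.radians(a);y=np.array([np.cos(t),np.sin(t),0]);Z=np.array([0,0,-1.]);return np.c_[np.cross(y,Z),y,Z]
def fz(n=10):
    v=[]
    for _ in range(n): sleep(.03); v.append(sense()["wrist_force"])
    return np.mean(v,0)
def lift(xy,a,zg=.069,up=.05):
    movep([*xy,.20],R(a)); move_l([*xy,.12],feed=.12); f0=fz()
    move_l([*xy,zg],feed=.06); command_gripper(.02,80); s=sense()
    print("gap",s["finger_gap"],"F",s["gripper_force"],"pos",s["position"])
    move_l([*xy,zg+up],feed=.08); sleep(.3); f1=fz()
    print("t",sense()["time_s"],"f0",f0,"f1",f1,"weight N",f0[2]-f1[2])
def setdown(xy,zg=.069):
    move_l([*xy,zg+.006],feed=.06); r=move_l([*xy,zg-.002],feed=.012,until_force=1.5)
    print("touch",r,sense()["position"]); command_gripper(.085); move_l([*xy,.2],feed=.15)
E
python3 - <<'E'
from h import *
lift((.530,.180),-20)
p,d=camera("scene"); cv2.imwrite("pics/lift1.png",cv2.resize(p[90:240,170:330],None,fx=3.5,fy=3.5)[:,:,::-1])
E
```

```text
gap 0.04264933832923671 F 82.96074986457825 pos [0.53047619 0.18023107 0.06961531]
t 5.925 f0 [ 0.2435546   0.0979442  -0.06795477] f1 [-0.05071974 -0.14277154 -1.87292035] weight N 1.8049655834579024
```

View pics/lift1.png

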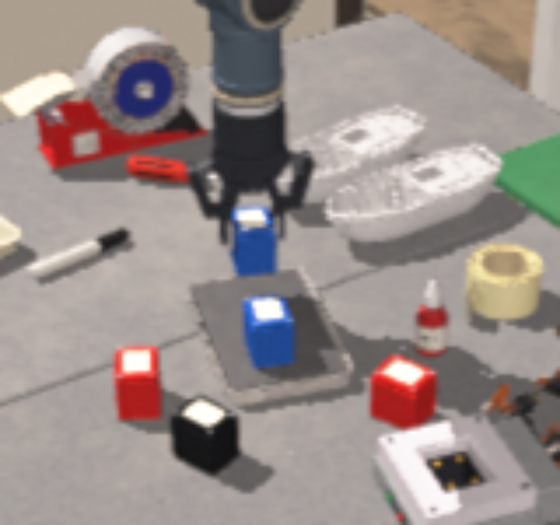

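The gripper holds the left unit, at crop (252,240), upright and clear of the tin. It weighs about 1.8 N, so it is very likely the light one. I'll set it back and lift the other.

```bash
python3 - <<'E'
from h import *
setdown((.530,.180)); 
lift((.4965,.0893),-20)
p,d=camera("scene"); cv2.imwrite("pics/lift2.png",cv2.resize(p[90:240,170:330],None,fx=3.5,fy=3.5)[:,:,::-1])
E
```

```text
touch True [0.53006032 0.18009147 0.06961602]
gap 0.04250895099536213 F 83.32109570503235 pos [0.49650215 0.08958562 0.06958571]
t 13.375 f0 [ 0.15205218  0.2714671  -0.09219522] f1 [-0.07843268  0.23647375 -5.62431978] weight N 5.5321245590434085
```

View pics/lift2.png

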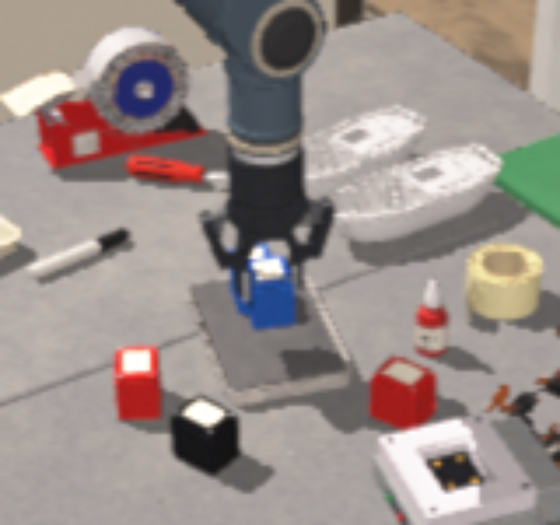

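The second unit is in the gripper at crop (270,290) and weighs 5.5 N, so it is the heavy one. The light unit stands behind it on the tin. Next I'll hover over the well and check the alignment.

```bash
python3 - <<'E'
from h import *
move_l([.4965,.0893,.20],feed=.12)
movep([.5343,-.190,.2],R(-12.2)); move_l([.5343,-.190,.125],feed=.1)
print(sense()["position"],sense()["time_s"])
p,d=camera("scene"); cv2.imwrite("pics/hover.png",cv2.resize(p[170:260,230:350],None,fx=6,fy=6,interpolation=cv2.INTER_CUBIC)[:,:,::-1])
p2,d2=camera("top"); np.savez("hov.npz",p=p,d=d,p2=p2,d2=d2)
hsv=cv2.cvtColor(p,cv2.COLOR_RGB2HSV); bl=(hsv[...,0]>95)&(hsv[...,0]<130)&(hsv[...,1]>110)
W=cloud(camera_params("scene"),d); m=bl&(abs(W[...,0]-.534)<.06)&(abs(W[...,1]+.19)<.06)&(W[...,2]>.06)
q=W[m]; print(len(q),q.min(0),q.max(0))
t=np.radians(-12.2); ex=np.array([np.cos(t),np.sin(t)]);ey=np.array([-np.sin(t),np.cos(t)])
r=q[:,:2]-[.5343,-.190]; print("x",np.percentile(r@ex,[1,5,50,95]),"y",np.percentile(r@ey,[1,5,25,50,75,95,99]),"z",np.percentile(q[:,2],[1,99]))
E
```

```text
[ 0.534863   -0.19022968  0.12556734] 16.2417
218 [ 0.50739284 -0.22337358  0.07650292] [ 0.56042162 -0.16770537  0.13785594]
x [-0.02146666 -0.02037662 -0.00476822  0.01799869] y [-0.03210775 -0.03054483 -0.02802485 -0.02611314 -0.02137811  0.00339834
  0.01744202] z [0.07742922 0.13307645]
```

View pics/hover.png

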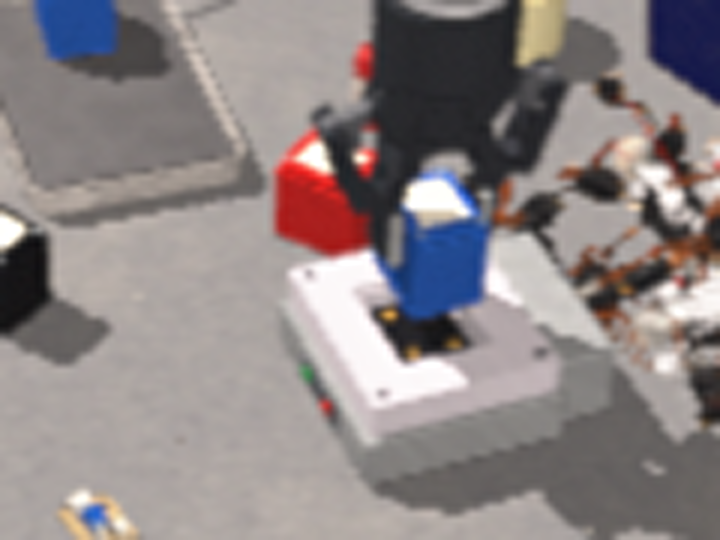

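The unit, at crop (445,245), hangs squarely above the well at (420,330). Its −y face is about 28 mm from the well centre against 27 expected, so alignment is good. I'll lower it until contact.

```bash
python3 - <<'E'
from h import *
f0=fz(5)
r=move_l([.5343,-.190,.085],feed=.02,until_force=5)
s=sense();print(r,s["position"],fz(5)-f0,s["ft_torque"],s["time_s"])
E
```

```text
True [ 0.53429513 -0.18998936  0.09346995] [ 1.21482374 -1.01896914  9.88971993] [-0.05023189 -0.1086104  -0.06619281] 17.925
```

```bash
python3 - <<'E'
from h import *
f0=fz(5)
r=move_l([.5343,-.190,.083],feed=.01,until_force=14)
s=sense();print(r,s["position"],fz(8)-f0,s["ft_torque"],s["gripper_force"],s["finger_gap"],s["time_s"])
p,d=camera("scene"); cv2.imwrite("pics/down.png",cv2.resize(p[150:260,220:350],None,fx=5,fy=5,interpolation=cv2.INTER_CUBIC)[:,:,::-1])
W=cloud(camera_params("scene"),d);hsv=cv2.cvtColor(p,cv2.COLOR_RGB2HSV);bl=(hsv[...,0]>95)&(hsv[...,0]<130)&(hsv[...,1]>110)
q=W[bl&(abs(W[...,0]-.534)<.05)&(abs(W[...,1]+.19)<.05)]; print("top z",np.percentile(q[:,2],[90,97]))
E
```

```text
True [ 0.53445602 -0.190049    0.08757757] [-5.46066612  2.38537022  3.89439239] [0.2378478  0.40264275 0.01062551] 83.98736000061035 0.042605808476368336 18.8917
top z [0.09369995 0.0946486 ]
```

View pics/down.png

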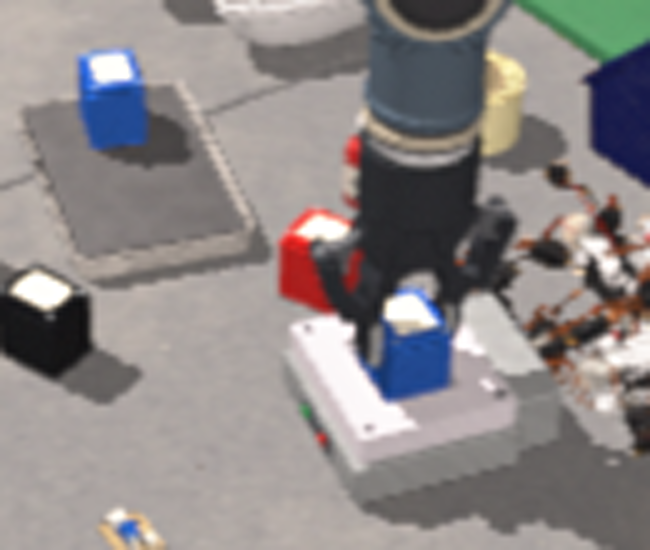

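The unit sits square in the well at crop (415,345), nearly fully down, and the light one stands upright on the tin at (112,98). I'll press a bit further to reach the stop.

```bash
python3 - <<'E'
from h import *
x,y,z=sense()["position"]
for dz in(.001,.002,.003):
    r=move_l([.5343,-.190,z-dz],feed=.005,until_force=15)
    f=fz(8); s=sense(); print(r,s["position"],f,s["ft_torque"],s["time_s"])
    if f[2]>14: break
W=cloud(camera_params("scene"),camera("scene")[1]); q=W[(abs(W[...,0]-.525)<.03)&(abs(W[...,1]+.205)<.03)]
print(np.degrees(np.arccos(-s["tcp_rot"][2,2])))
E
```

```text
False [ 0.53415018 -0.18996056  0.08726343] [ 1.21260912 -0.64472141  9.28499078] [-0.10631168 -0.19438826 -0.00547852] 20.225
False [ 0.5341971  -0.18993604  0.0871421 ] [-0.71473962  0.27668358 16.03043602] [0.11679096 0.24346747 0.03409292] 20.8417
0.12022644519226754
```

The plate now carries about 21.5 N (16 N at the wrist plus the 5.5 N weight). That is above the 15 N needed at the stop, so it is fully down.

```bash
python3 - <<'E'
from h import *
sleep(.5); print(fz(5),sense()["position"],sense()["gripper_force"]); print(finish_job())
E
```

```text
[-0.20674597  0.45373159 16.14250226] [ 0.53419232 -0.18995637  0.08714274] 84.79867458343506
the job is handed in; nothing more can be done
None
```

The job is handed in, but no verdict was returned: the heavier unit (about 5.5 N against 1.8 N) is gripped and pressed down in the adapter well with the contact plate at its stop, and the light unit stands upright on the tin.

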